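# Index the lock jig one hole

## Robot

A 6-joint arm with a two-finger parallel gripper is mounted at the origin on the work surface. World frame = base frame: x ahead of the robot, y to its left, z up, the work surface at z = 0. Lengths are in m, angles in degrees, forces in N, time in s.
With the tool pointing down it reaches from about 0.3 to 0.75 m from the base axis. Payload 8.5 kg.
Tool frame: the origin (TCP) lies between the finger pads; the fingertips stand env.finger_overhang ahead of it and the grasp point (between the pads) lies 2 mm behind it (env.finger_overhang is the distance from the TCP to the fingertips, in m); z points along the fingers, y is the line along which they close (so a half turn about z gives the same grasp; the last joint's range is limited). The gripper opens to 85 mm and grips with 20 to 120 N. Pads are 22 mm wide; open, the fingers measure 114 mm over their backs; the gripper's body (76 mm by 85 mm) begins 54 mm behind the grasp point. The pads swing forward as they close: fully open they stand 13 mm farther back than shut.
Start: joints at [54.528, 21.807, 74.336, -0, 83.858, -12.336], TCP at [0.216, 0.506, 0.248] pointing down, gripper open.
Joint ranges: [-178.18, 178.18], [-50.72, 133.34], [12.68, 142.11], [-81.47, 261.47], [9.98, 163.14], [-165.26, 165.26]. Speed limits (degrees/s): [136.94, 136.94, 180, 180, 180, 180].

## Interface

Orientations are given as a 3x3 rotation matrix whose columns are the frame's x, y, z axes.
In Python, from rig import env gives the robot as it stands. The module is installed in compiled form; this text tells all that it offers.
- The arm moves only by the tool jog_arm, never from a script. Its arguments are lists of equal length, an entry for each row: "hand": the finger opening in m, from 0 to 0.0854; "travel": the shift along the world's x, y, z in m, a list of three; "yaw": the turn about the world's z in rad. A call has exactly 5 rows; each row shifts and turns the commanded pose from where the row before left it; what a row does not reach is not made up. A row lasts 1/8 s, in which the tool goes at most 62.5 mm and 10.7 degrees, less where a joint would pass 70% of its speed; a pose out of reach is approached as far as the arm can. A call is refused whole if a number of a shift passes 0.0625 or a number of a turn 0.188, either way. A call with a gripper value outside its range is refused whole. The fingers move at their own pace and stop on an object; "grip_force" is the grip in N (left out, the last holds). Time passes only in rows, so rows that do not move let the fingers close, or fill a call up. It gives the time, the measured TCP pose, the force, the opening and the grip force at its end, in the units of the state.
- env.observe(): the state, without advancing time (a new reading comes with each control period).
- env.get_image(name): name is "scene" or "top"; returns the picture (420x560x3 uint8, red, green, blue); there is no depth.
- env.calibration(name): a dict with "fx", "fy", "cx", "cy" (pixels), "position" and "rotation" of the camera in the world. Camera axes: x right, y down, z forward; pixel columns grow to the right and rows downward; lengths in m; the calibration is good to about 2 mm. A picture is of the moment at which its call begins. calibration takes no time and is no camera call.
- env.close_job(): hands the job in; it is judged then, once.
The state is a dict: "time_s": time; "q": joint angles; "qvel": joint speeds; "joint_efforts": joint torques, N m; "position": TCP position; "tool_rot": TCP orientation; "ft_force": force on the tool from outside, world axes, zero at the start; "wrist_torque": the same for the moment, N m; "grip_width": finger opening in m; "gripper_force": force on a finger pad.
Only numpy, scipy, OpenCV 4.12 (cv2) and the standard library are available. Lean on these libraries where they do the work, as an engineer would, in place of code of your own. Each camera call takes 0.05 s, during which the arm holds its last target. There are 200 camera calls.

## Task

The lock body sits on the swing arm of the indexing jig, pinned in the middle hole. Hook a fingertip under the red pull ring without pinching it, lift the spring pin, swing the arm one hole towards the bronze coin return unit, and let the pin drop fully home in that hole. Treat the ring gently, leave everything else on the bench where it is and do not press the coin return button.

Things in the scene. Friction and masses are not known exactly. Their poses are not given: they have to be found in the camera images.
- jig: fixed jig: dark steel base (255 x 290 x 12 mm) and bronze arc-shaped index plate (top 30 mm above the bench) with five holes 16 degrees (0.279 rad) apart on a 150 mm radius about the arm's hinge. Origin: on the vertical hinge axis, at bench height. x points from the middle hole to the hinge (away from the robot), y to the robot's left, z up; place varies, yaw up to 0.25 rad
- ring: red pull ring, rigid with the spring pin, opening 50 mm, bar 7 mm. Origin: centre of the opening, straight above the pin, 99 mm above the bench with the pin home. z, the axis of the opening, points up and back to the robot's side, 30 degrees off vertical: a finger tilted 30 degrees, pointing down and forward (-z), passes straight through; x points up and forward to the ring's top, which a finger lifts; y is sideways
- pin (a joint): height of the index pin above home, m: 0 = fully home in a hole, 0.026 = upper stop; it moves straight up and down. It clears the plate at 0.011; let down between holes it rides on the plate at about 0.010 and falls into the next hole by itself when swung over it. Spring and weight: 5 N at home, 8 N at the top. Play in a hole: about 2 mm each way
- swing_arm (a joint): angle of the aluminium swing arm, rad: 0 = middle hole (start), +0.279 = next hole to the robot's left (jig +y), -0.279 = next to the right. Turns easily, stays where left. The pin is 150 mm from the hinge. Arm bar top 46 mm above the bench, pin guide 57 mm; steel lock body on it (top 78 mm) from 62 mm behind the pin onward, so a fingertip has clear room behind the ring
- coin_unit_center (a point): middle of the fixed bronze coin return unit, a block 100 x 90 mm, 120 mm high, 60 mm above the bench; it stands to the left or to the right of the jig
- coin_button (a joint): steel push button on top of the coin return unit, m pressed (0 = out, 0.006 = fully in); leave it alone
- cup: white porcelain parts cup, 72 mm across, 65 mm high, loose, on the other side of the jig from the coin return unit; origin: centre of its underside; leave it
- key_a: silver key, 64 x 25 x 4 mm, loose, flat on the bench; origin: middle of its underside; leave it
- key_b: second silver key, the same; leave it
- faceplate: aluminium faceplate 50 x 130 x 8 mm, loose, flat on the bench; origin: centre of its underside; leave it
- screwdriver: screwdriver 190 mm long, loose, lying in front of the jig; leave it
- lock_core: spare brass lock core, 36 mm across, 34 mm high, loose, standing in front of the jig; origin: centre of its underside; leave it

How it is judged (in metres and radians):
On the way, in this order (a step that is already met when the one before it is completed fails the run):
1. a finger under the ring has lifted the pin clear of the middle hole (value of joint pin above 0.0105 m and value of joint swing_arm between -0.08 and 0.08 rad and contact force between the fingers and ring above 1 N), for 0.05 s.
2. with the pin up, the arm is swung towards the coin return unit, between the holes (value of joint pin above 0.006 m and ((y of coin_unit_center in the frame of jig above 0 m and value of joint swing_arm between 0.1 and 0.24 rad) or (y of coin_unit_center in the frame of jig below 0 m and value of joint swing_arm between -0.24 and -0.1 rad))), for 0.05 s.
3. the pin has dropped home in the next hole (value of joint pin below 0.003 m and ((y of coin_unit_center in the frame of jig above 0 m and value of joint swing_arm between 0.244 and 0.314 rad) or (y of coin_unit_center in the frame of jig below 0 m and value of joint swing_arm between -0.314 and -0.244 rad))), for 0.2 s.
At the end, for the whole second after the job is handed in: The arm is at rest one hole from the middle on the coin return unit's side (within 0.035 rad of 0.279 rad) with the pin home (within 3 mm), and the cup, keys, faceplate, screwdriver and lock core are within 10 mm of where they stood (all of step 3 and velocity of joint swing_arm between -0.05 and 0.05 rad/s and distance of each of cup, key_a, key_b, faceplate, screwdriver, lock_core from where it was at the start of the episode below 0.01 m); the robot touches nothing.
It fails at once if the cup, a key, the faceplate, the screwdriver or the lock core is shifted by more than 10 mm or lifted (distance of any of cup, key_a, key_b, faceplate, screwdriver, lock_core from where it was at the start of the episode above 0.01 m).
It fails at once if the coin return button is pressed (value of joint coin_button above 0.003 m).
It fails at once if the ring is pinched or wrenched (more than 35 N between fingers and ring) (contact force between the fingers and ring above 35 N).
It fails at once if the arm is swung more than half a hole past its new hole, or more than half a hole the wrong way ((y of coin_unit_center in the frame of jig above 0 m and (value of joint swing_arm above 0.419 rad or value of joint swing_arm below -0.14 rad)) or (y of coin_unit_center in the frame of jig below 0 m and (value of joint swing_arm below -0.419 rad or value of joint swing_arm above 0.14 rad))).
It also fails if it takes over 48 s, if anything falls off the work surface, if the arm or the gripper's body presses on something with over 40 N, if the wrist force passes 120 N, or if a joint passes its speed limit or range.

## Working session

There is one attempt and no reset: what is moved stays moved. The work goes in short steps, Python scripts to look and compute and a tool call to move; the robot and the scene stay as the last step left them, time stands still between calls to the robot, and variables do not carry over. Pictures are saved under pics/ and viewed, at most 10 in all, crops included, and the job is handed in when it is done.

Besides the shell and the picture viewer there is one more tool, called in YAML: its name, and indented under it one key for each argument. jog_arm: Moves the arm, as the interface text tells. Its arguments: {"type":"object","properties":{"hand":{"type":"array"},"travel":{"type":"array"},"yaw":{"type":"array"},"grip_force":{"type":"number"}},"required":["hand","travel","yaw"]}

```bash
mkdir -p pics; python3 - <<'E'
from rig import env
import cv2, numpy as np
print(env.finger_overhang)
for n in ("scene","top"):
    im=env.get_image(n); cv2.imwrite(f"pics/{n}0.png",im[:,:,::-1]); c=env.calibration(n)
    print(n,{k:np.round(v,4).tolist() for k,v in c.items()})
o=env.observe(); print(o["position"],o["tool_rot"],o["grip_width"],o["ft_force"],o["time_s"])
E
```

```text
0.017
scene {'fx': 429.3006, 'fy': 429.3006, 'cx': 277.844, 'cy': 212.5031, 'position': [1.1725, -0.5499, 0.6111], 'rotation': [[0.7182, 0.3663, -0.5917], [0.6955, -0.4048, 0.5936], [-0.0221, -0.8379, -0.5454]]}
top {'fx': 436.2106, 'fy': 436.2106, 'cx': 281.2843, 'cy': 214.1458, 'position': [0.5154, 0.0319, 1.1596], 'rotation': [[-0.028, -0.9981, 0.054], [-0.9996, 0.0275, -0.0112], [0.0097, -0.0543, -0.9985]]}
[0.21596515 0.50554734 0.24777582] [[-9.19562643e-01  3.92942716e-01 -7.53332084e-04]
 [ 3.92943349e-01  9.19562037e-01 -1.08814297e-03]
 [ 2.65157731e-04 -1.29663246e-03 -9.99999124e-01]] 0.08552133213076217 [ 0.86392565 -0.71634562  0.29475955] 0.1
```

View pics/scene0.png

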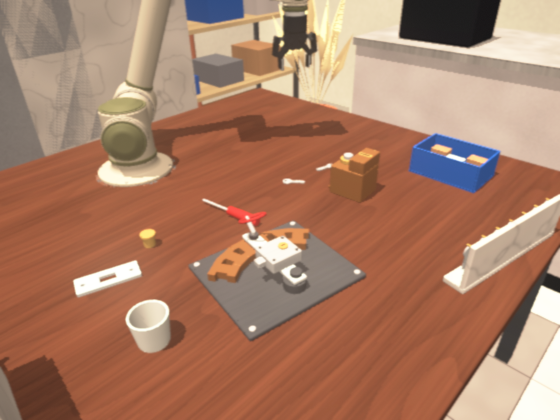

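View pics/top0.png

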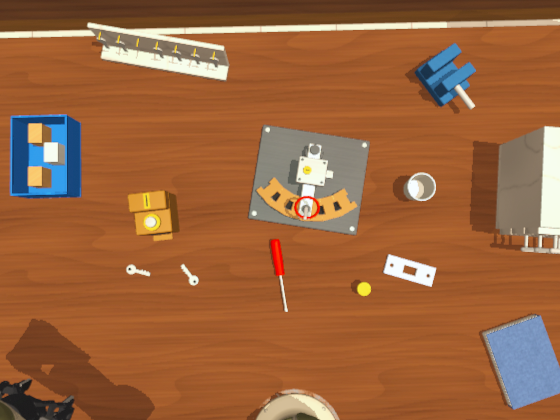

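The top view shows the ring at about (307,207), the hinge at about (315,150), the coin unit on the left at about (152,215), which is jig +y, and the cup on the right at (420,187). In the scene view the ring sits near (257,235), so I'll zoom in there.

```bash
python3 - <<'E'
import cv2, numpy as np
s=cv2.imread("pics/scene0.png")[195:305,185:375]; t=cv2.imread("pics/top0.png")[120:245,240:380]
a=cv2.resize(s,None,fx=3.9,fy=3.9,interpolation=cv2.INTER_CUBIC)
b=cv2.resize(t,None,fx=4,fy=4,interpolation=cv2.INTER_CUBIC)
cv2.imwrite("pics/s_crop.png",a); cv2.imwrite("pics/t_crop.png",b)
E
```

```text
(no output)
```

View pics/s_crop.png

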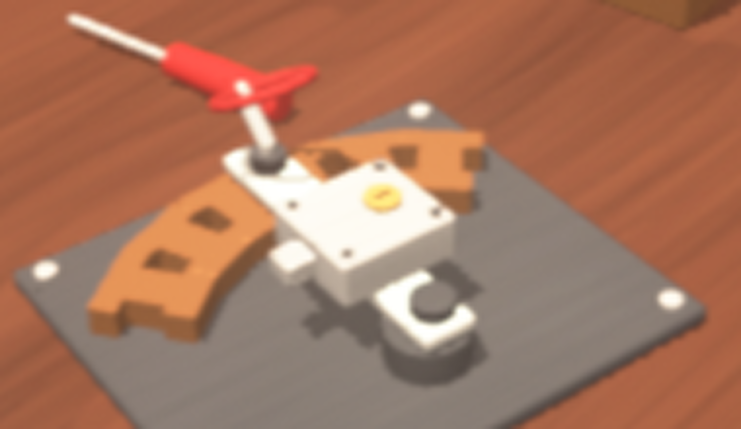

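View pics/t_crop.png

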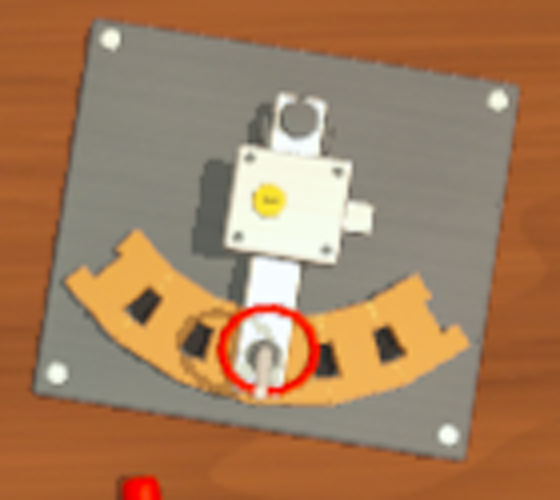

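The crops show the ring joined to the pin by a stem on the robot's side, with clear room on the hinge side. In the top view the ring centre is near (307.2,207.2) and the base screws are visible. In the scene view the ring is nearly edge-on, centred at about (252.7,217.6).

```bash
cat > h.py <<'E'
import cv2, numpy as np
from rig import env
def ray(n,p):
    c=env.calibration(n); d=np.array([(p[0]-c["cx"])/c["fx"],(p[1]-c["cy"])/c["fy"],1.])
    return np.array(c["position"]),np.array(c["rotation"])@d
def plane(n,p,z):
    o,d=ray(n,p); return o+d*(z-o[2])/d[2]
def tri(a,b):
    o1,d1=ray("top",a); o2,d2=ray("scene",b)
    s=np.linalg.lstsq(np.c_[d1,-d2],o2-o1,rcond=None)[0]
    p,q=o1+s[0]*d1,o2+s[1]*d2; return (p+q)/2,np.linalg.norm(p-q)
def ring_top(im):
    """centre of the red ring in a top picture (RGB), by its biggest red contour's ellipse"""
    h=cv2.cvtColor(im,cv2.COLOR_RGB2HSV); m=((h[...,0]<7)|(h[...,0]>173))&(h[...,1]>170)&(h[...,2]>120)
    m[:150]=0; m[238:]=0; m[:,:250]=0; m[:,370:]=0
    pts=np.argwhere(m)[:,::-1].astype(np.float32)
    return cv2.fitEllipse(cv2.convexHull(pts)),len(pts)
E
python3 - <<'E'
from h import *
t=cv2.imread("pics/top0.png")[...,::-1].copy()
e,n=ring_top(t); print("ellipse",e,n)
f=lambda x,y:(240+x/4,120+y/4); g=lambda x,y:(185+x/3.9,195+y/3.9)
p,err=tri(e[0],g(264,88)); print("ring",p.round(4),err)
print("ring@.099",plane("top",e[0],.099).round(4))
S=[plane("top",f(*q),.012) for q in [(110,38),(498,100),(448,435),(57,373)]]
c=sum(S)/4; print("base",np.round(S,4).tolist())
ax=(S[0]+S[1]-S[2]-S[3])/2; ay=(S[0]+S[3]-S[1]-S[2])/2
print("yaws",np.arctan2(ax[1],ax[0]),np.arctan2(-ay[0],ay[1]))
h,err=tri(f(300,120),g(433,297)); print("hinge",h.round(4),err)
d=h-plane("top",e[0],.099); print("dist",np.hypot(*d[:2]),"yaw",np.arctan2(d[1],d[0]))
print("core",plane("top",(364,289),.034),"driver",plane("top",(277,243),.02),"coin",plane("top",(152,215),.12))
E
```

```text
ellipse ((306.6206970214844, 207.11248779296875), (22.29935073852539, 24.928503036499023), 92.37300109863281) 110
ring [ 0.5886 -0.0421  0.0974] 0.0008765100220181137
ring@.099 [ 0.5882 -0.0423  0.099 ]
base [[0.804, 0.0493, 0.012], [0.7557, -0.2077, 0.012], [0.5338, -0.1662, 0.012], [0.5817, 0.0901, 0.012]]
yaws -0.18319394877810588 -0.18549729871816317
hinge [ 0.7388 -0.0706  0.0518] 0.00312104057832656
dist 0.15322079071249176 yaw -0.18567616104669593
core [ 0.37818333 -0.18750567  0.034     ] driver [0.5020023  0.03233349 0.02      ] coin [0.57801628 0.32780468 0.12      ]
```

jog_arm:
  hand: [0, 0, 0, 0, 0]
  travel:
    - [0.025, -0.0365, 0]
    - [0.025, -0.0365, 0]
    - [0.025, -0.0365, 0]
    - [0.025, -0.0365, 0]
    - [0.025, -0.0365, 0]
  yaw: [0.0145, 0.0145, 0.0145, 0.0145, 0.0145]
  grip_force: 20

```text
time_s: 0.72
position: [0.3416, 0.322, 0.2481]
tool_rot: [[-0.946, 0.325, -0.0], [0.325, 0.946, -0.0], [0.0, -0.0, -1.0]]
ft_force: [0.8, 0.6, -0.6]
grip_width: 0.0001
gripper_force: 0.0
```

jog_arm:
  hand: [0, 0, 0, 0, 0]
  travel:
    - [0.025, -0.0365, 0]
    - [0.025, -0.0365, 0]
    - [0.025, -0.0365, 0]
    - [0.025, -0.0365, 0]
    - [0.025, -0.0365, 0]
  yaw: [0.0145, 0.0145, 0.0145, 0.0145, 0.0145]

```text
time_s: 1.35
position: [0.4666, 0.1394, 0.2481]
tool_rot: [[-0.967, 0.256, -0.001], [0.256, 0.967, 0.0], [0.001, -0.0, -1.0]]
ft_force: [1.0, -1.0, -0.8]
grip_width: 0.0001
gripper_force: 0.0
```

jog_arm:
  hand: [0, 0, 0, 0, 0]
  travel:
    - [0.025, -0.0365, 0]
    - [0.025, -0.0365, 0]
    - [0.025, -0.0365, 0]
    - [0.025, -0.0365, 0]
    - [0, 0, 0]
  yaw: [0.0145, 0.0145, 0.0145, 0.0145, 0.0145]

```text
time_s: 1.98
position: [0.567, -0.0075, 0.2472]
tool_rot: [[-0.982, 0.188, -0.001], [0.188, 0.982, 0.0], [0.001, -0.0, -1.0]]
ft_force: [-0.5, -0.8, 0.1]
grip_width: -0.0001
gripper_force: 0.0
```

```bash
python3 - <<'E'
from h import *
o=env.observe(); print(o["time_s"],o["position"].round(4) if hasattr(o["position"],"round") else o["position"],np.round(o["tool_rot"],3).tolist(),o["grip_width"],o["ft_force"])
E
```

```text
1.975 [ 0.567  -0.0075  0.2472] [[-0.982, 0.188, -0.001], [0.188, 0.982, 0.0], [0.001, -0.0, -1.0]] -0.00010218365619511484 [-0.54844245 -0.79230466  0.07660516]
```

jog_arm:
  hand: [0, 0, 0, 0, 0]
  travel:
    - [0.0215, -0.0345, 0]
    - [0, 0, -0.04]
    - [0, 0, -0.04]
    - [0, 0, -0.025]
    - [0, 0, 0]
  yaw: [0, 0, 0, 0, 0]

```text
time_s: 2.6
position: [0.5864, -0.0387, 0.1418]
tool_rot: [[-0.983, 0.184, -0.004], [0.184, 0.983, 0.001], [0.004, 0.001, -1.0]]
ft_force: [0.1, 0.2, 0.3]
grip_width: -0.0002
gripper_force: 0.0
```

```bash
python3 - <<'E'
from h import *
s=env.get_image("scene")[120:280,170:340,::-1]
cv2.imwrite("pics/s1.png",cv2.resize(s,None,fx=3.7,fy=3.7,interpolation=cv2.INTER_CUBIC))
E
```

```text
(no output)
```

View pics/s1.png

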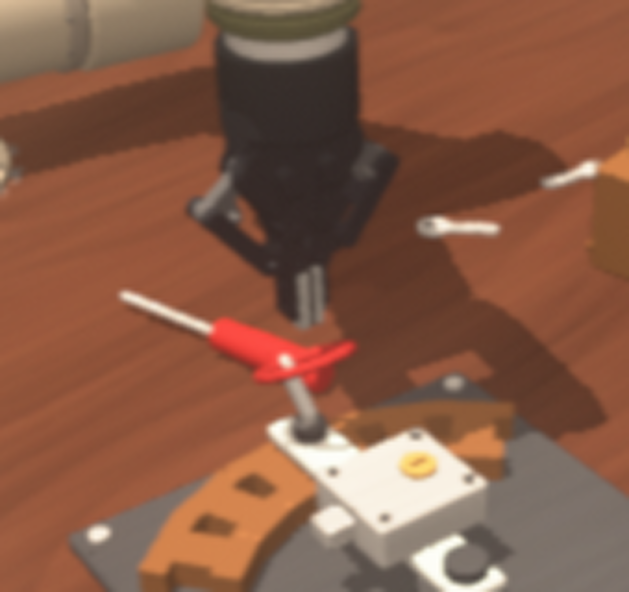

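The closed fingertips at (310,322) are directly above the red ring at (305,362), with nothing in the way. Descending into the opening.

jog_arm:
  hand: [0, 0, 0, 0, 0]
  travel:
    - [0.002, -0.003, 0]
    - [0, 0, 0]
    - [0, 0, 0]
    - [0, 0, -0.008]
    - [0, 0, -0.006]
  yaw: [0, 0, 0, 0, 0]

```text
time_s: 3.28
position: [0.5894, -0.0427, 0.1286]
tool_rot: [[-0.983, 0.185, -0.001], [0.185, 0.983, 0.0], [0.001, 0.0, -1.0]]
ft_force: [-0.3, 0.3, 0.3]
grip_width: 0.0002
gripper_force: 0.0
```

jog_arm:
  hand: [0, 0, 0, 0, 0]
  travel:
    - [0, 0, -0.006]
    - [0, 0, -0.006]
    - [0, 0, -0.006]
    - [0, 0, -0.003]
    - [0, 0, 0]
  yaw: [0, 0, 0, 0, 0]

```text
time_s: 3.9
position: [0.5896, -0.0427, 0.1082]
tool_rot: [[-0.983, 0.185, -0.0], [0.185, 0.983, 0.0], [0.0, 0.0, -1.0]]
ft_force: [-1.0, 0.5, 0.2]
grip_width: -0.0001
gripper_force: 0.0
```

jog_arm:
  hand: [0, 0, 0, 0, 0]
  travel:
    - [0.002, -0.0004, 0]
    - [0.001, -0.0002, 0]
    - [0.001, -0.0002, 0]
    - [0.001, -0.0002, 0]
    - [0, 0, 0]
  yaw: [0, 0, 0, 0, 0]

```text
time_s: 4.53
position: [0.5947, -0.0438, 0.1083]
tool_rot: [[-0.983, 0.185, 0.0], [0.185, 0.983, -0.0], [-0.0, -0.0, -1.0]]
ft_force: [-0.6, -0.4, 0.8]
grip_width: -0.0001
gripper_force: 0.0
```

jog_arm:
  hand: [0, 0, 0, 0, 0]
  travel:
    - [0.001, -0.0002, 0]
    - [0.001, -0.0002, 0]
    - [0, 0, 0]
    - [0, 0, 0]
    - [0, 0, 0]
  yaw: [0, 0, 0, 0, 0]

```text
time_s: 5.15
position: [0.5966, -0.0441, 0.1083]
tool_rot: [[-0.983, 0.185, -0.0], [0.185, 0.983, 0.0], [0.0, 0.0, -1.0]]
ft_force: [1.2, 0.3, 1.0]
grip_width: 0.0
gripper_force: 0.0
```

jog_arm:
  hand: [0, 0, 0, 0, 0]
  travel:
    - [0.001, -0.0002, 0]
    - [0.001, -0.0002, 0]
    - [0, 0, 0]
    - [0, 0, 0]
    - [0, 0, 0]
  yaw: [0, 0, 0, 0, 0]

```text
time_s: 5.78
position: [0.598, -0.0444, 0.1082]
tool_rot: [[-0.983, 0.185, -0.002], [0.185, 0.983, 0.0], [0.002, -0.0, -1.0]]
ft_force: [-4.9, 0.9, 2.0]
grip_width: 0.0002
gripper_force: 2.5
```

jog_arm:
  hand: [0, 0, 0, 0, 0]
  travel:
    - [0.001, -0.0002, 0]
    - [0, 0, 0]
    - [0, 0, 0]
    - [0, 0, 0]
    - [0, 0, 0]
  yaw: [0, 0, 0, 0, 0]

```text
time_s: 6.4
position: [0.5983, -0.0444, 0.1081]
tool_rot: [[-0.983, 0.185, -0.003], [0.185, 0.983, 0.001], [0.003, -0.0, -1.0]]
ft_force: [-9.0, 0.5, 3.9]
grip_width: 0.0
gripper_force: 4.2
```

jog_arm:
  hand: [0, 0, 0, 0, 0]
  travel:
    - [0.001, -0.0002, 0]
    - [0, 0, 0.001]
    - [0, 0, 0.001]
    - [0, 0, 0.001]
    - [0, 0, 0.001]
  yaw: [0, 0, 0, 0, 0]

```text
time_s: 7.02
position: [0.5983, -0.0444, 0.1105]
tool_rot: [[-0.983, 0.185, -0.007], [0.185, 0.983, 0.002], [0.007, 0.0, -1.0]]
ft_force: [-8.8, 1.2, -5.3]
grip_width: 0.0
gripper_force: 4.2
```

jog_arm:
  hand: [0, 0, 0, 0, 0]
  travel:
    - [0.0008, -0.0002, 0.001]
    - [0, 0, 0.001]
    - [0, 0, 0.001]
    - [0, 0, 0.001]
    - [0, 0, 0]
  yaw: [0, 0, 0, 0, 0]

```text
time_s: 7.65
position: [0.5984, -0.0444, 0.1142]
tool_rot: [[-0.983, 0.185, -0.009], [0.185, 0.983, 0.002], [0.009, 0.0, -1.0]]
ft_force: [-11.3, 1.5, -6.0]
grip_width: -0.0001
gripper_force: 5.4
```

```bash
python3 - <<'E'
from h import *
s=env.get_image("scene")[150:300,180:340,::-1]
cv2.imwrite("pics/s2.png",cv2.resize(s,None,fx=4,fy=4,interpolation=cv2.INTER_CUBIC))
E
```

```text
(no output)
```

View pics/s2.png

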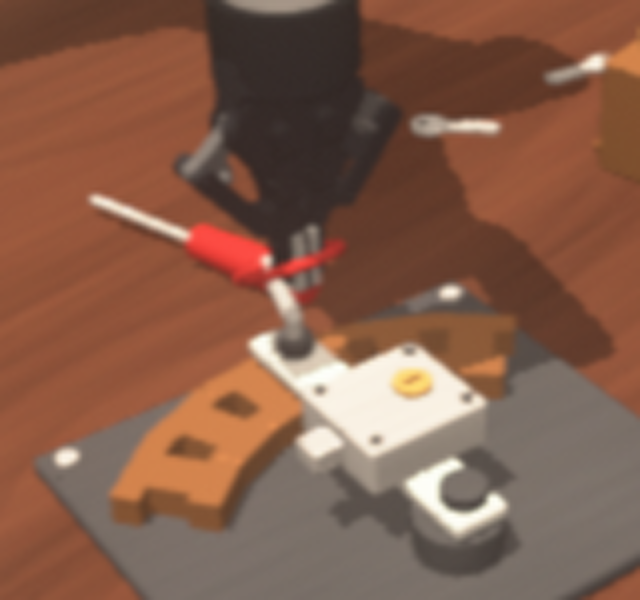

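The ring has risen about 2 px with the fingertips inside it, and Fz of -6 N matches the spring load, so friction is lifting the pin. I'll keep raising.

jog_arm:
  hand: [0, 0, 0, 0, 0]
  travel:
    - [0.0008, -0.0002, 0.001]
    - [0, 0, 0.001]
    - [0, 0, 0.001]
    - [0, 0, 0.001]
    - [0, 0, 0]
  yaw: [0, 0, 0, 0, 0]

```text
time_s: 8.32
position: [0.5986, -0.0444, 0.1179]
tool_rot: [[-0.983, 0.185, -0.011], [0.185, 0.983, 0.003], [0.011, 0.0, -1.0]]
ft_force: [-13.7, 1.8, -6.5]
grip_width: 0.0002
gripper_force: 6.5
```

jog_arm:
  hand: [0, 0, 0, 0, 0]
  travel:
    - [0.0005, -0.0001, 0.001]
    - [0, 0, 0.001]
    - [0, 0, 0.001]
    - [0, 0, 0.001]
    - [0, 0, 0]
  yaw: [0, 0, 0, 0, 0]

```text
time_s: 8.95
position: [0.5987, -0.0444, 0.1217]
tool_rot: [[-0.983, 0.185, -0.012], [0.185, 0.983, 0.003], [0.013, 0.0, -1.0]]
ft_force: [-15.5, 1.3, -7.5]
grip_width: 0.0001
gripper_force: 7.2
```

jog_arm:
  hand: [0, 0, 0, 0, 0]
  travel:
    - [0, 0, 0.001]
    - [0, 0, 0.001]
    - [0, 0, 0.001]
    - [0, 0, 0]
    - [0, 0, 0]
  yaw: [0, 0, 0, 0, 0]

```text
time_s: 9.57
position: [0.5987, -0.0444, 0.1245]
tool_rot: [[-0.983, 0.185, -0.013], [0.185, 0.983, 0.003], [0.013, 0.001, -1.0]]
ft_force: [-14.9, 1.5, -6.9]
grip_width: -0.0002
gripper_force: 7.2
```

```bash
python3 - <<'E'
from h import *
s=env.get_image("scene")[150:300,180:340,::-1]
cv2.imwrite("pics/s3.png",cv2.resize(s,None,fx=4,fy=4,interpolation=cv2.INTER_CUBIC))
H=np.array([.7359,-.0698]); v=np.array([.5987,-.0444])-H
a=0
for k in range(0,11):
    t=.279*k/10; R=np.array([[np.cos(t),-np.sin(t)],[np.sin(t),np.cos(t)]]); print(k,(R@v-v).round(4))
# sign: positive swing about jig z would move the robot-side pin to -y; arm +angle is to +y
for k in range(0,11):
    t=-.279*k/10; R=np.array([[np.cos(t),-np.sin(t)],[np.sin(t),np.cos(t)]]); print(k,(R@v-v).round(4))
E
```

```text
0 [0. 0.]
1 [-0.0007 -0.0038]
2 [-0.0012 -0.0077]
3 [-0.0016 -0.0116]
4 [-0.002  -0.0154]
5 [-0.0022 -0.0193]
6 [-0.0023 -0.0232]
7 [-0.0023 -0.0271]
8 [-0.0022 -0.031 ]
9 [-0.002  -0.0349]
10 [-0.0017 -0.0388]
0 [0. 0.]
1 [0.0008 0.0038]
2 [0.0016 0.0076]
3 [0.0026 0.0114]
4 [0.0037 0.0151]
5 [0.0049 0.0188]
6 [0.0062 0.0225]
7 [0.0075 0.0261]
8 [0.009  0.0297]
9 [0.0106 0.0333]
10 [0.0123 0.0368]
```

View pics/s3.png

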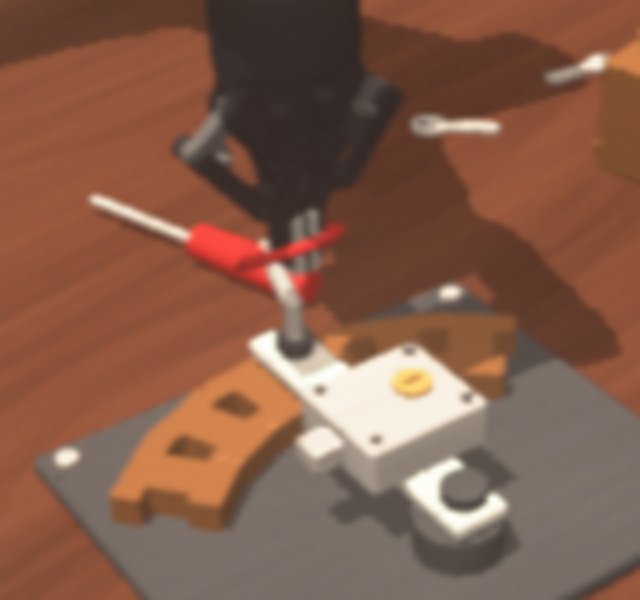

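The ring is now about 16 mm up: its right tip has gone from (342,243) to (344,228). Next I swing left along the arc, turning the hand with the arm.

jog_arm:
  hand: [0, 0, 0, 0, 0]
  travel:
    - [0.0008, 0.0037, 0]
    - [0.0008, 0.0037, 0]
    - [0.001, 0.0037, 0]
    - [0.0011, 0.0037, 0]
    - [0.0012, 0.0036, 0]
  yaw: [-0.028, -0.028, -0.028, -0.028, -0.028]

```text
time_s: 10.25
position: [0.6035, -0.0255, 0.1244]
tool_rot: [[-0.947, 0.321, -0.013], [0.321, 0.947, 0.003], [0.013, -0.001, -1.0]]
ft_force: [-15.9, 4.3, -7.2]
grip_width: 0.0004
gripper_force: 7.5
```

jog_arm:
  hand: [0, 0, 0, 0, 0]
  travel:
    - [0.0013, 0.0036, 0]
    - [0.0013, 0.0035, 0]
    - [0.0015, 0.0035, 0]
    - [0, 0, 0]
    - [0, 0, -0.002]
  yaw: [-0.028, -0.028, -0.028, 0, 0]

```text
time_s: 10.88
position: [0.6077, -0.0145, 0.1225]
tool_rot: [[-0.917, 0.398, -0.012], [0.398, 0.917, 0.004], [0.013, -0.001, -1.0]]
ft_force: [-14.1, 6.2, -6.4]
grip_width: -0.0001
gripper_force: 7.6
```

jog_arm:
  hand: [0, 0, 0, 0, 0]
  travel:
    - [0, 0, -0.001]
    - [0, 0, -0.001]
    - [0, 0, -0.001]
    - [0, 0, -0.001]
    - [0, 0, 0]
  yaw: [0, 0, 0, 0, 0]

```text
time_s: 11.5
position: [0.6077, -0.0145, 0.1185]
tool_rot: [[-0.917, 0.398, -0.012], [0.398, 0.917, 0.004], [0.013, -0.001, -1.0]]
ft_force: [-14.3, 5.7, -5.5]
grip_width: 0.0002
gripper_force: 7.7
```

jog_arm:
  hand: [0, 0, 0, 0, 0]
  travel:
    - [0, 0, -0.001]
    - [-0.0018, 0.0008, 0]
    - [0.0008, 0.0018, 0]
    - [0.0008, 0.0018, 0]
    - [0, 0, 0]
  yaw: [0, 0, -0.014, -0.014, 0]

```text
time_s: 12.12
position: [0.6089, -0.0107, 0.1182]
tool_rot: [[-0.906, 0.424, -0.008], [0.424, 0.906, 0.003], [0.009, -0.001, -1.0]]
ft_force: [-8.7, 3.5, -6.3]
grip_width: -0.0002
gripper_force: 4.8
```

jog_arm:
  hand: [0, 0, 0, 0, 0]
  travel:
    - [0.0009, 0.0018, 0]
    - [0.0008, 0.0018, 0]
    - [0, 0, -0.001]
    - [0, 0, -0.001]
    - [0, 0, -0.001]
  yaw: [-0.014, -0.014, 0, 0, 0]

```text
time_s: 12.75
position: [0.6106, -0.0071, 0.1152]
tool_rot: [[-0.893, 0.449, -0.008], [0.449, 0.893, 0.003], [0.009, -0.001, -1.0]]
ft_force: [-9.0, 4.7, -6.6]
grip_width: -0.0002
gripper_force: 4.9
```

jog_arm:
  hand: [0, 0, 0, 0, 0]
  travel:
    - [0, 0, -0.001]
    - [0, 0, -0.001]
    - [0, 0, -0.001]
    - [0, 0, -0.001]
    - [0, 0, 0]
  yaw: [0, 0, 0, 0, 0]

```text
time_s: 13.38
position: [0.6106, -0.0071, 0.1112]
tool_rot: [[-0.893, 0.449, -0.008], [0.449, 0.893, 0.003], [0.008, -0.001, -1.0]]
ft_force: [-9.6, 5.4, -5.8]
grip_width: 0.0001
gripper_force: 4.9
```

jog_arm:
  hand: [0, 0, 0, 0, 0]
  travel:
    - [0, 0, -0.001]
    - [0, 0, -0.001]
    - [0, 0, -0.001]
    - [0, 0, -0.001]
    - [0, 0, 0]
  yaw: [0, 0, 0, 0, 0]

```text
time_s: 14.0
position: [0.6108, -0.0071, 0.1083]
tool_rot: [[-0.893, 0.449, -0.007], [0.449, 0.893, 0.002], [0.007, -0.001, -1.0]]
ft_force: [-12.0, 5.7, 1.2]
grip_width: 0.0001
gripper_force: 6.0
```

The vertical force reversed at the starting height, so the pin appears to be home. Backing off from the ring to its centre.

jog_arm:
  hand: [0, 0, 0, 0, 0]
  travel:
    - [-0.0018, 0.0009, 0]
    - [-0.0018, 0.0009, 0]
    - [-0.0027, 0.0014, 0]
    - [-0.0027, 0.0014, 0]
    - [0, 0, 0]
  yaw: [0, 0, 0, 0, 0]

```text
time_s: 14.62
position: [0.6042, -0.0038, 0.1095]
tool_rot: [[-0.893, 0.45, 0.001], [0.45, 0.893, -0.0], [-0.001, 0.0, -1.0]]
ft_force: [-0.3, -0.3, -0.2]
grip_width: -0.0001
gripper_force: 0.0
```

```bash
python3 - <<'E'
from h import *
s=env.get_image("scene")[150:300,180:340,::-1]
cv2.imwrite("pics/s4.png",cv2.resize(s,None,fx=4,fy=4,interpolation=cv2.INTER_CUBIC))
H=np.array([.7359,-.0698]); t=-.185-.279; print("expected ring centre",H-.15*np.array([np.cos(t),np.sin(t)]))
E
```

```text
expected ring centre [ 0.60175957 -0.00267069]
```

View pics/s4.png

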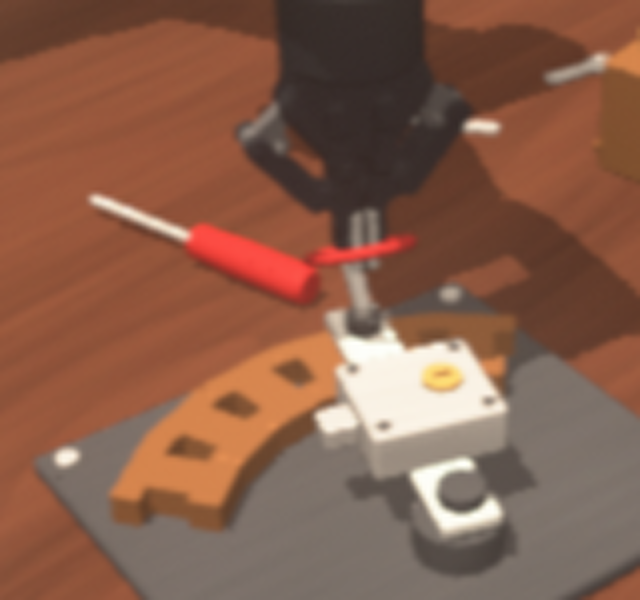

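The arm is one hole to the left and the ring, at about (360,250), is low again with the fingers free inside it. Centring (2 mm more) and withdrawing straight up.

jog_arm:
  hand: [0, 0, 0, 0, 0]
  travel:
    - [-0.002, 0.001, 0]
    - [0, 0, 0.01]
    - [0, 0, 0.02]
    - [0, 0, 0.04]
    - [0, 0, 0.04]
  yaw: [0, 0, 0, 0, 0]

```text
time_s: 15.3
position: [0.6021, -0.0028, 0.2212]
tool_rot: [[-0.893, 0.45, 0.0], [0.45, 0.893, -0.0], [-0.0, 0.0, -1.0]]
ft_force: [0.6, -0.7, -0.4]
grip_width: 0.0001
gripper_force: 0.0
```

jog_arm:
  hand: [0, 0, 0, 0, 0]
  travel:
    - [-0.02, 0.05, 0.02]
    - [-0.02, 0.05, 0]
    - [-0.02, 0.05, 0]
    - [-0.02, 0.05, 0]
    - [0, 0, 0]
  yaw: [0, 0, 0, 0, 0]

```text
time_s: 15.92
position: [0.5208, 0.2, 0.2404]
tool_rot: [[-0.895, 0.446, 0.001], [0.446, 0.895, 0.001], [-0.001, 0.001, -1.0]]
ft_force: [0.2, -0.7, -0.2]
grip_width: -0.0001
gripper_force: 0.0
```

```bash
python3 - <<'E'
from h import *
t=env.get_image("top"); s=env.get_image("scene")
e,n=ring_top(t); print(e,plane("top",e[0],.099).round(4),plane("top",e[0],.109).round(4))
a=cv2.resize(s[190:300,180:340,::-1],(400,275),interpolation=cv2.INTER_CUBIC)
b=cv2.resize(t[120:240,230:380,::-1],(344,275),interpolation=cv2.INTER_CUBIC)
cv2.imwrite("pics/end.png",np.hstack([a,b]))
E
```

```text
((289.74462890625, 201.75088500976562), (22.526865005493164, 25.218830108642578), 118.0345458984375) [ 0.6024 -0.0015  0.099 ] [ 0.6016 -0.0012  0.109 ]
```

View pics/end.png

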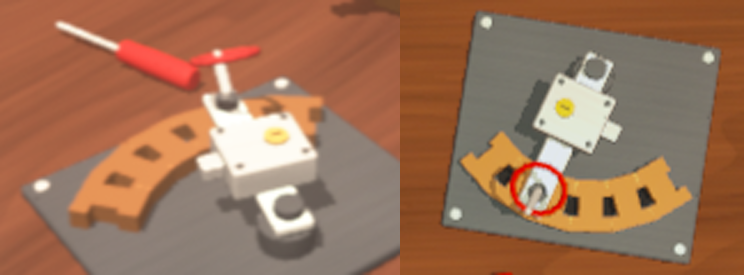

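The arm is in the next hole towards the coin unit: in the top crop one hole shows to its left and three to its right. I'll check the ring height from two views before handing in.

```bash
python3 - <<'E'
from h import *
p,err=tri((289.7,201.75),(180+226/2.5,190+58/2.5)); print(p.round(4),err)
H=np.array([.7359,-.0698]); d=H-p[:2]; print("swing",-(np.arctan2(d[1],d[0])+.185))
if abs(p[2]-.098)<.005: print(env.close_job())
E
```

```text
[ 0.6027 -0.0015  0.0953] 1.2504603717680984e-05
swing 0.28863149679752487
the job is handed in; nothing more can be done
None
```

I lifted the pin, swung the arm one hole towards the coin return unit and let the pin drop into that hole, then handed the job in at about 16 s. The final camera check put the arm at 0.289 rad and the ring at its home height, but no verdict came back.

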